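Push a stuck end plug out of a chromatography column

ROBOT

A 6-joint arm with a two-finger parallel gripper is mounted at the origin on the work surface. World frame = base frame: x ahead of the robot, y to its left, z up, the work surface at z = 0. Lengths are in m, angles in rad, forces in N, time in s.
With the tool pointing down it reaches from about 0.325 to 0.9 m from the base axis. Payload 6.1 kg.
Tool frame: the origin (TCP) lies where the fingers leave the gripper's body, on its centre line; the fingertips stand 70 mm ahead of it and the grasp point (between the pads) lies 51 mm ahead of it; z points along the fingers, y is the line along which they close (so a half turn about z gives the same grasp; the last joint's range is limited). The gripper opens to 87 mm and grips with 3 to 60 N. Pads are 19 mm wide; open, the fingers measure 117 mm over their backs; the gripper's body (75 mm by 190 mm) begins 51 mm behind the grasp point.
Start: joints at [1.124, 0.22, 1.526, -0, 1.395, -0.126], TCP at [0.197, 0.593, 0.292] pointing down, gripper open.
Joint ranges: [-2.98, 2.98], [-0.91, 2.08], [0.09, 2.57], [-1.24, 4.39], [0.2, 2.65], [-2.68, 2.68]. Speed limits (rad/s): [2.57, 2.57, 3.01, 3.14, 3.14, 3.14].

INTERFACE

Orientations are given as a unit quaternion [x, y, z, w].
In Python, from bench import telemetry, read_camera, bot, spotter gives the robot as it stands.
- The arm moves only by the tool jog_arm, never from a script. Its arguments are lists of equal length, an entry for each row: "fingers": the finger opening in mm, from 0 to 87; "dp": the shift along the tool's x, y, z in units of 40 mm (1.0 is 40 mm), a list of three; "turn": the turn, a rotation vector about the tool's x, y, z in units of 6 degrees (1.0 is 6 degrees), a list of three. A call has exactly 8 rows; each row is the pose to reach, as a shift and turn from the pose commanded when the call began, along the tool's axes at that moment; what a row does not reach only later rows make up. A row lasts 1/12 s, in which the tool goes at most 41.7 mm and 7.16 degrees, less where a joint would pass 70% of its speed; a pose out of reach is approached as far as the arm can. A call with a gripper value outside its range is refused whole. The fingers move at their own pace and stop on an object; the grip force is fixed at half the most. Time passes only in rows, so rows that repeat a pose let the fingers close, or fill a call up. It gives the time, the measured TCP pose, the force, the opening and the grip force at its end, in the units of the state.
- telemetry.state(): the state, without advancing time (a new reading comes with each control period).
- read_camera(name): name is "scene" or "top"; returns a dict with "frame" (420x560x3 uint8, red, green, blue), "mtx" (3x3 intrinsics, pixels), "position" and "orientation" of the camera in the world. Camera axes: x right, y down, z forward; pixel columns grow to the right and rows downward; lengths in m; the calibration is good to about 2 mm. A picture is of the moment at which its call begins. There is no depth.
- bot.close_job(): hands the job in; it is judged then, once.
Trained networks look in the newest picture that a camera, given by its name, has taken for a name from the list of things; names that differ only in an ending like _2 or _b are one class to them, and where a whole thing is asked for, a point or a joint stands for the part that bears it (a point fixed in the world has none). Each returns a list of dicts, best first, with "score" (0 to 1); they miss things now and then, are a little off and sometimes report something else, mostly with a low value. They report only what shows in the picture. A call takes as long as a camera call. They do not tell look-alikes from the thing itself.
- spotter.spot_in(thing, camera): "bbox" ([left, top, width, height] in pixels, round what is visible of it).
The state is a dict: "time": time; "qpos": joint angles; "joint_vel": joint speeds; "joint_efforts": joint torques, N m; "position": TCP position; "ee_rot": TCP orientation; "force": force on the tool from outside, world axes, zero at the start; "torque": the same for the moment, N m; "width": finger opening in m; "gripper_force": force on a finger pad.
Only numpy, scipy, OpenCV 4.12 (cv2) and the standard library are available. Lean on these libraries where they do the work, as an engineer would, in place of code of your own. Each camera call takes 0.05 s, during which the arm holds its last target. There are 200 camera calls.

TASK

A sealing plug is stuck inside the clear column held upright in the stand's clamp. Take the push rod (the one with the straight black grip, not the ball-topped tamper) from the rack, feel its foot into the column's top mouth and press the plug down and out of the bottom end so that it lands in the glass dish underneath, then draw the rod out and stand it back in its rack well and let go. Press gently enough that the column does not slide down in its clamp, and leave everything else on the bench where it is.

Things in the scene. Friction and masses are not known exactly. Their poses are not given: they have to be found in the camera images.
- rod_grip (a point): Centre of the push rod's grip. The rod (0.1 to 0.16 kg, 161 mm long) stands upright in a rack well. From the top: straight black round grip, diameter 24 mm, 50 mm long (25 mm above and below this point); steel shank, diameter 8 mm; white round foot, diameter 20.5 mm, 10 mm long, lower edge chamfered 1 mm. z points up the rod.
- rod_foot (a point): Centre of the flat underside of the push rod's foot, 136 mm below rod_grip along the rod. z points up the rod.
- clamp (a point): Centre of the clamp's jaws, fixed on the stand, 92 mm above the table, z up. The jaws hold a clear tube, the column: open at both ends, outer diameter 32 mm, bore 22 mm, reaching from 32 mm below to 63 mm above this point. It is held crooked, leaning about this point by up to 0.06 rad about x and about y (not measured; the rim slopes as much): its mouth is up to 4 mm off in x and in y from straight above.
- column (a joint): How far the column has slid down in its clamp (m), 0 at the start. The jaws hold it by friction: a downward load above about 25 N (rod on the rim, plug friction and all) makes it slide and it does not come back. Pushed sideways at the mouth with some 15 N it swings about the clamp's centre and stays where it is left.
- stand: Laboratory stand, fixed. Origin on the table straight below the clamp's centre. Its base plate is 225 x 130 mm, 8 mm thick; its steel post (12 mm thick, 208 mm tall) stands 120 mm from the origin along +x, the clamp arm between them at the clamp's height.
- plug_center (a point): Centre of the stuck plug: white cylinder, diameter 19.5 mm, 14 mm long, with two black O-rings, inside the column, at the start within 5 mm of the clamp's height. Its O-rings resist sliding with some 8 to 18 N all the way until its top is about 5 mm above the column's bottom end; then it drops.
- dish_floor (a point): Centre of the inner floor of the loose round glass dish that stands on the stand's base plate under the column: outer diameter 92 mm, 28 mm tall; its rim is 24 mm above this point and 24 mm below the column's bottom end.
- well_a (a point): Floor of one well of the tool rack, 8 mm above the table. The rack (85 x 170 mm, its wells 90 mm apart along its y axis) has a top plate with a hole of diameter 26 mm over each well; the plate's top lies 52 mm above this floor. One well holds the push rod, the other the tamper; a tool just stands on the well's floor. z up.
- well_b (a point): Floor of the other well of the rack, the same.
- tamper_mid (a point): Middle of the tamper that stands in the other well: thin steel rod (8 mm) with a black ball (26 mm) on top, 143 mm tall, not to be used. This point is 70 mm above its foot.
- beaker: Bystander: glass beaker, diameter 66 mm, 85 mm tall, origin at the centre of its underside.
- reagent: Bystander: amber bottle, diameter 60 mm, 130 mm tall, origin at the centre of its underside.
- buffer_jar: Bystander: white jar, diameter 60 mm, 75 mm tall, origin at the centre of its underside.
- end_fitting: Bystander: white column end fitting, diameter 40 mm, 28 mm tall, origin at the centre of its underside.
- pipette: Bystander: grey pipette lying on the bench, 240 mm long, about 22 mm thick, origin on the bench under its middle.
Things that resemble listed ones, but are neither listed nor needed, are in the scene too. What is shaped like the part that bears rod_grip but green is not meant. Of the things shaped like the part that bears dish_floor, the clear glass one is meant.

How it is judged:
On the way, in this order (a step that is already met when the one before it is completed fails the run):
1. the push rod's foot is in the column with the plug still stuck in the bore (z of rod_foot in the frame of clamp between -0.01 and 0.053 m and horizontal distance between rod_foot and clamp below 0.008 m and z of plug_center in the frame of clamp above -0.025 m), for 0.1 s.
2. the plug is out of the column's bottom end with the rod pushed down through the bore (z of plug_center in the frame of clamp below -0.042 m and z of rod_foot in the frame of clamp below -0.015 m and horizontal distance between rod_foot and clamp below 0.01 m), for 0.1 s.
At the end, for the whole second after the job is handed in: The plug is at rest in the dish (centre within 44 mm of the dish's middle, under 22 mm above its floor); the push rod, let go, stands in a rack well (foot within 12 mm of its centre, 8 mm of its floor, under 0.2 rad from upright); the column has slid under 4 mm (horizontal distance between plug_center and dish_floor below 0.044 m and z of plug_center in the frame of dish_floor below 0.022 m and linear speed of plug below 0.02 m/s and ((horizontal distance between rod_foot and well_a below 0.012 m and z of rod_foot in the frame of well_a below 0.008 m) or (horizontal distance between rod_foot and well_b below 0.012 m and z of rod_foot in the frame of well_b below 0.008 m)) and angle between rod_foot's own z axis and vertical below 0.2 rad and value of joint column below 0.004 m); the robot touches nothing.
It fails at once if the column is pushed 4 mm or more down through its clamp (value of joint column above 0.004 m).
It fails at once if the dish is shoved more than 30 mm (distance of dish_floor from where it was at the start of the episode above 0.03 m).
It fails at once if the tamper is taken or knocked over (distance of tamper_mid from where it was at the start of the episode above 0.03 m).
It fails at once if a bystander is moved more than 30 mm (distance of any of beaker, reagent, buffer_jar, end_fitting, pipette from where it was at the start of the episode above 0.03 m).
It also fails if it takes over 72 s, if anything falls off the work surface, if the arm or the gripper's body presses on something with over 40 N, if the wrist force passes 120 N, or if a joint passes its speed limit or range.

## Working session

There is one attempt and no reset: what is moved stays moved. The work goes in short steps, Python scripts to look and compute and a tool call to move; the robot and the scene stay as the last step left them, time stands still between calls to the robot, and variables do not carry over. Pictures are saved under pics/ and viewed, at most 10 in all, crops included, and the job is handed in when it is done.

Besides the shell and the picture viewer there is one more tool, called after "Emit:" as name(argument=value, ...) on one line, values as JSON. jog_arm: Moves the arm, as the interface text tells. Its arguments: {"type":"object","properties":{"fingers":{"type":"array","items":{"type":"number"}},"dp":{"type":"array","items":{"type":"array","items":{"type":"number"}}},"turn":{"type":"array","items":{"type":"array","items":{"type":"number"}}}},"required":["fingers","dp","turn"]}

```bash
mkdir -p pics
cat > h.py <<'E'
import numpy as np,cv2
from scipy.spatial.transform import Rotation as R
from bench import telemetry, read_camera, bot, spotter
def ray(c,uv):
    d=np.linalg.inv(c["mtx"])@[uv[0],uv[1],1.]
    return np.array(c["position"]),R.from_quat(c["orientation"]).apply(d)
def at_z(c,uv,z):
    o,d=ray(c,uv); return o+d*(z-o[2])/d[2]
def proj(c,p):
    q=R.from_quat(c["orientation"]).inv().apply(np.array(p)-c["position"]); q=c["mtx"]@q; return q[:2]/q[2]
def tri(c1,u1,c2,u2):
    o1,d1=ray(c1,u1);o2,d2=ray(c2,u2)
    s=np.linalg.lstsq(np.c_[d1,-d2],o2-o1,rcond=None)[0]
    a=o1+s[0]*d1;b=o2+s[1]*d2
    return (a+b)/2,np.linalg.norm(a-b)
E
python3 - <<'E'
from h import *
import pickle
cs={}
for n in("scene","top"):
    c=read_camera(n);cs[n]=c
    print(n,np.round(c["position"],3),np.round(R.from_quat(c["orientation"]).as_matrix()[:,2],2),c["mtx"][0][0])
    for t in("rod_grip","clamp","column","stand","dish_floor","tamper_mid","well_a","beaker","reagent","buffer_jar","end_fitting","pipette"):
        try: print(t,[(np.round(b["bbox"]).astype(int).tolist(),round(b["score"],2)) for b in spotter.spot_in(t,n)[:4]])
        except Exception as e: print(t,e)
pickle.dump(cs,open("cs.pkl","wb"))
for n in cs: cv2.imwrite(f"pics/{n}0.png",cv2.resize(cs[n]["frame"][:,:,::-1],(800,600),interpolation=cv2.INTER_CUBIC))
E
```

```text
scene [1.113 0.921 0.858] [-0.42 -0.71 -0.56] 412.12542041574915
rod_grip [([326, 206, 7, 45], 0.63), ([331, 225, 5, 32], 0.47)]
clamp [([204, 176, 70, 62], 0.82)]
column [([247, 177, 10, 26], 0.55)]
stand [([203, 173, 71, 67], 0.6)]
dish_floor [([283, 200, 24, 15], 0.6), ([300, 226, 12, 11], 0.39), ([206, 173, 67, 61], 0.23)]
tamper_mid [([342, 251, 12, 40], 0.53)]
well_a [([316, 247, 49, 56], 0.92)]
beaker [([242, 199, 27, 23], 0.57)]
reagent []
buffer_jar [([278, 163, 16, 22], 0.78)]
end_fitting [([303, 230, 10, 10], 0.43)]
pipette [([202, 173, 29, 20], 0.54)]
top [ 0.261 -0.035  1.572] [ 0.2  -0.01 -0.98] 503.42101686838345
rod_grip [([231, 237, 8, 15], 0.51), ([197, 218, 12, 16], 0.42), ([164, 212, 58, 36], 0.33)]
clamp [([327, 200, 18, 16], 0.21)]
column [([327, 200, 16, 15], 0.69)]
stand [([311, 157, 41, 78], 0.72), ([328, 201, 16, 14], 0.58), ([319, 199, 27, 27], 0.16)]
dish_floor [([318, 198, 28, 30], 0.56), ([306, 252, 29, 28], 0.56)]
tamper_mid [([169, 211, 10, 10], 0.49)]
well_a [([167, 210, 55, 37], 0.67)]
beaker [([122, 266, 29, 24], 0.69), ([320, 198, 26, 27], 0.31)]
reagent [([246, 126, 25, 23], 0.78)]
buffer_jar [([372, 277, 26, 21], 0.7), ([306, 158, 50, 81], 0.24)]
end_fitting [([263, 239, 13, 13], 0.48), ([163, 211, 59, 37], 0.2)]
pipette [([401, 169, 32, 63], 0.84)]
```

View pics/scene0.png

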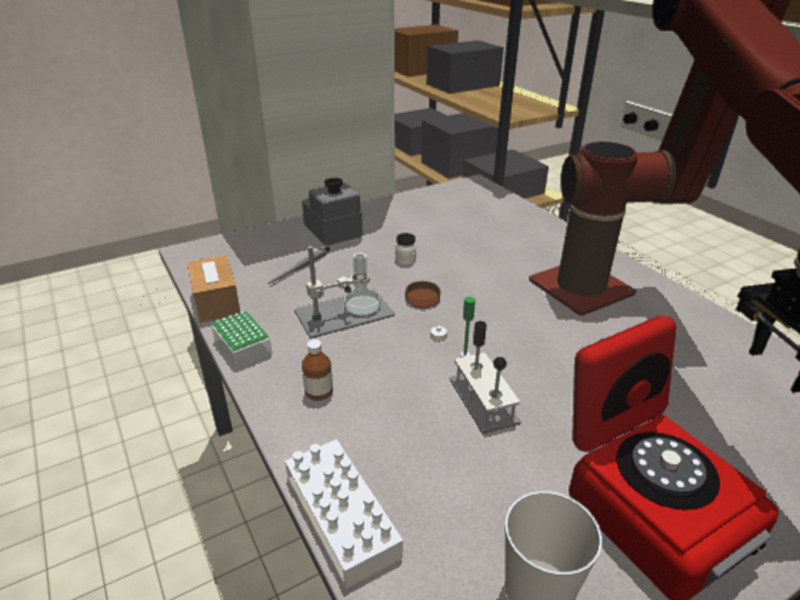

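View pics/top0.png

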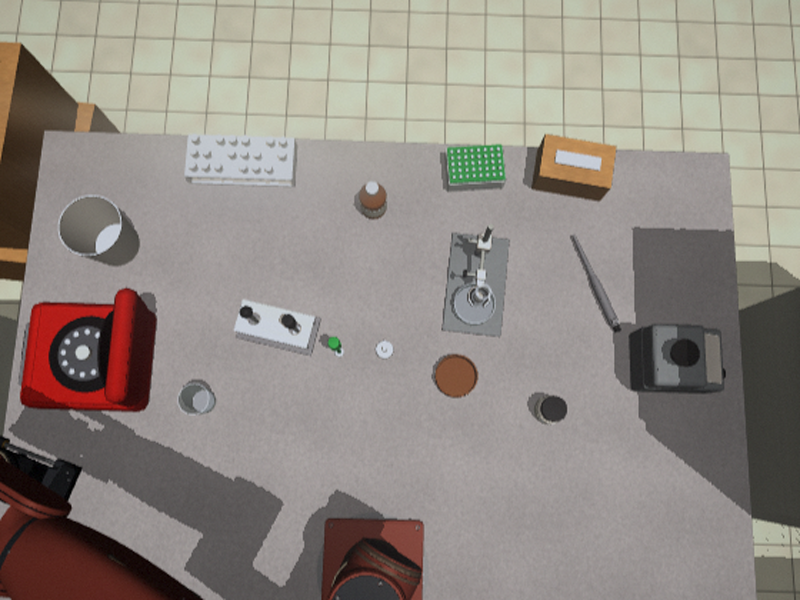

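The scene picture (800 px) shows three rod-like things:
- a green-gripped rod at (468,310)
- a black straight grip at (480,334) in the rack
- a black ball tamper at (500,364) in the rack

The black straight grip fits the description. In the top view it is at (290,321), the tamper is at (247,313) and the green rod at (334,343). The clear dish is at (362,302) in the scene picture, under the column; the brown dish is a look-alike. I'll confirm with one enlarged crop.

Run:
```python
from h import *
import pickle
cs=pickle.load(open("cs.pkl","rb"))
s=cs["scene"]["frame"][:,:,::-1];t=cs["top"]["frame"][:,:,::-1]
f=lambda im,x,y,w,h:cv2.resize(im[y:y+h,x:x+w],(400,300),interpolation=cv2.INTER_CUBIC)
# tiles: origin, 80x60 -> x5 ; 
a=np.vstack([np.hstack([f(s,300,200,80,60),f(s,205,170,80,60)]),np.hstack([f(t,160,200,80,60),f(t,300,160,80,60)])])
cv2.imwrite("pics/crop.png",a)
```

```text
(no output)
```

View pics/crop.png

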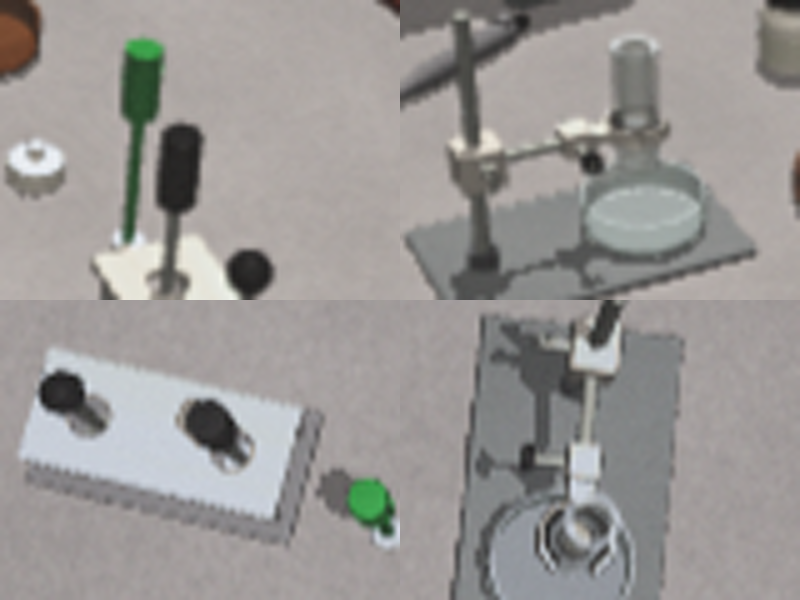

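The crop confirms the black straight grip in the rack well, with the green rod outside the rack. The column's clear mouth is at scene ≈(252,179) and top ≈(336,206) in native pixels.

Run:
```python
from h import *
import pickle
cs=pickle.load(open("cs.pkl","rb"))
s,t=cs["scene"],cs["top"]
np.set_printoptions(precision=4,suppress=True)
S=lambda x,y,ox,oy:((x+.5)/5-.5+ox,(y+.5)/5-.5+oy)
print("griptop",tri(s,S(182,132,300,200),t,S(208,120,160,200)))
print("gripcen",tri(s,S(178,168,300,200),t,S(213,126,160,200)))
for z in(.169,): print("top@.169",at_z(t,S(208,120,160,200),z),at_z(s,S(182,132,300,200),z))
cor=np.array([at_z(t,S(x,y,160,200),.06) for x,y in((50,50),(303,107),(280,217),(20,155))]);print(cor,cor.mean(0))
d=cor[0]-cor[1]+cor[3]-cor[2];d/=np.linalg.norm(d);print("axis",d,"wells",cor.mean(0)+.045*d,cor.mean(0)-.045*d)
print("mouth",tri(s,S(235,45,205,170),t,S(180,230,300,160)),at_z(t,S(180,230,300,160),.155),at_z(s,S(235,45,205,170),.155))
print("dish",at_z(t,(332,213),.035))
st=telemetry.state();print(st["position"],st["ee_rot"],st["force"],R.from_quat(st["ee_rot"]).as_matrix())
a=cv2.resize(np.hstack([t["frame"][185:230,312:357],s["frame"][165:210,230:275]])[:,:,::-1],(800,400),interpolation=cv2.INTER_CUBIC)
cv2.imwrite("pics/mouth.png",a)
```

```text
griptop (array([0.4927, 0.1808, 0.1693]), np.float64(0.0003825580979335996))
gripcen (array([0.4935, 0.1815, 0.1444]), np.float64(0.00016734408216242982))
top@.169 [0.4929 0.1807 0.169 ] [0.4923 0.1806 0.169 ]
[[0.5512 0.2962 0.06  ]
 [0.5207 0.1404 0.06  ]
 [0.453  0.1506 0.06  ]
 [0.486  0.3096 0.06  ]] [0.5027 0.2242 0.06  ]
axis [0.1976 0.9803 0.    ] wells [0.5116 0.2683 0.06  ] [0.4938 0.1801 0.06  ]
mouth (array([ 0.5627, -0.2019,  0.1563]), np.float64(0.007958573545909736)) [ 0.5596 -0.1998  0.155 ] [ 0.5642 -0.2076  0.155 ]
dish [ 0.561  -0.2027  0.035 ]
[0.1971 0.5931 0.2922] [ 0.1597  0.9872 -0.     -0.    ] [-0.3873  0.1065 -0.8724] [[-0.949   0.3153 -0.    ]
 [ 0.3153  0.949  -0.    ]
 [ 0.     -0.     -1.    ]]
```

View pics/mouth.png

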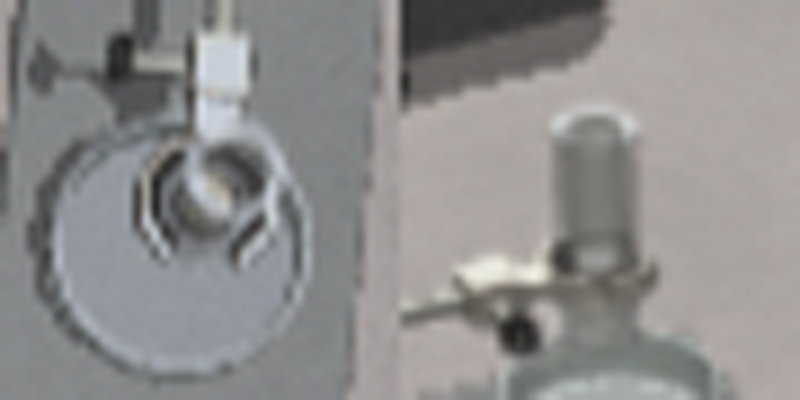

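The rod grip is at (0.493, 0.181, 0.144), which matches its expected height. The column mouth is at about (0.563, -0.205, 0.155). Going to the rod now.

Emit:
jog_arm(fingers=[70,70,70,70,70,70,70,70], dp=[[0,0,-1],[0,0,-2],[-10.27,-7.44,-2],[-10.27,-7.44,-2],[-10.27,-7.44,-2],[-10.27,-7.44,-2],[-10.27,-7.44,-2],[-10.27,-7.44,-2]], turn=[[0,0,0],[0,0,0],[0,0,0],[0,0,0],[0,0,0],[0,0,0],[0,0,0],[0,0,0]])

```text
time: 1.97
position: [0.3436, 0.3884, 0.3725]
ee_rot: [0.159, 0.987, 0.0, 0.0]
force: [1.4, 0.3, -0.6]
width: 0.0701
gripper_force: 0.0
```

Emit:
jog_arm(fingers=[70,70,70,70,70,70,70,70], dp=[[-5.2,-3.77,0],[-5.2,-3.77,0],[-5.2,-3.77,0],[-5.2,-3.77,0],[-5.2,-3.77,0],[-5.2,-3.77,0],[-5.2,-3.77,0.2],[-5.2,-3.77,1.2]], turn=[[0,0,0],[0,0,0],[0,0,0],[0,0,0],[0,0,0],[0,0,0],[0,0,0],[0,0,0]])

```text
time: 2.63
position: [0.4976, 0.1793, 0.3309]
ee_rot: [0.162, 0.987, 0.002, 0.006]
force: [1.7, 0.7, 0.6]
width: 0.0701
gripper_force: 0.0
```

Emit:
jog_arm(fingers=[70,70,70,70,70,70,70,70], dp=[[0,0,0.8],[0,0,0.8],[0,0,0.8],[0,0,0.8],[0,0,0.8],[0,0,0.8],[0,0,0.8],[0,0,0.8]], turn=[[0,0,0],[0,0,0],[0,0,0],[0,0,0],[0,0,0],[0,0,0],[0,0,0],[0,0,0]])

```text
time: 3.3
position: [0.4932, 0.1817, 0.2935]
ee_rot: [0.16, 0.987, 0.0, 0.001]
force: [-0.1, 0.0, -0.4]
width: 0.07
gripper_force: 0.0
```

Run:
```python
from h import *
s=read_camera("scene");t=read_camera("top")
st=telemetry.state();p=st["position"];print(p,st["force"],st["qpos"])
g=p+np.array([0,0,-.051]);print("grasp pt px",proj(s,g),proj(t,g),"grip px",proj(s,[.493,.181,.144]),proj(t,[.493,.181,.144]))
a=np.hstack([s["frame"][190:270,290:370],t["frame"][180:260,160:240]])[:,:,::-1]
cv2.imwrite("pics/g1.png",cv2.resize(a,(800,400),interpolation=cv2.INTER_CUBIC))
```

```text
[0.4929467  0.18152702 0.29283877] [0.50929459 0.34465029 0.36935083] [ 2.02649193e-01 -2.00189218e-02  1.78445740e+00 -1.95672459e-06
  1.37622417e+00 -1.04752912e+00]
grasp pt px [338.09644315 204.78518085] [196.98497781 219.00820008] grip px [335.19424114 233.17101618] [202.36603941 225.02271725]
```

View pics/g1.png

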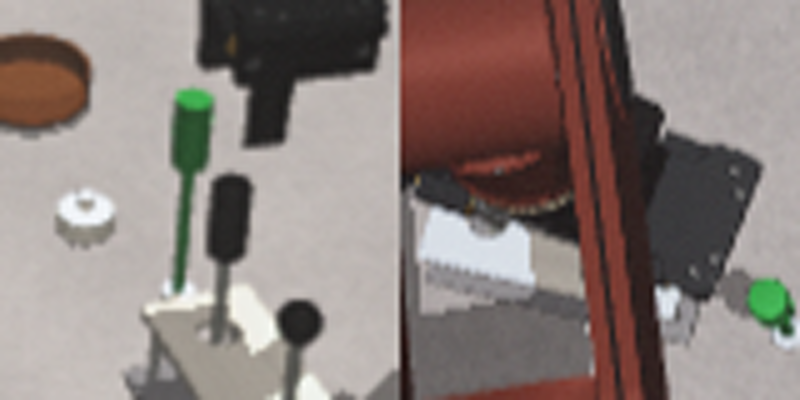

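The gripper sits above the black grip, at crop (230,215); the green rod and the tamper are clear of the fingers. Descending and closing.

Emit:
jog_arm(fingers=[70,70,70,70,70,70,70,70], dp=[[0,0,0.5],[0,0,1],[0,0,1.5],[0,0,2],[0,0,2.37],[0,0,2.37],[0,0,2.37],[0,0,2.37]], turn=[[0,0,0],[0,0,0],[0,0,0],[0,0,0],[0,0,0],[0,0,0],[0,0,0],[0,0,0]])

```text
time: 4.07
position: [0.4934, 0.1815, 0.1986]
ee_rot: [0.16, 0.987, 0.0, 0.001]
force: [-0.1, -0.2, 0.5]
width: 0.0701
gripper_force: 0.0
```

Emit:
jog_arm(fingers=[20,20,20,20,20,20,20,20], dp=[[0,0,0],[0,0,0],[0,0,0],[0,0,0],[0,0,0],[0,0,0],[0,0,0],[0,0,0]], turn=[[0,0,0],[0,0,0],[0,0,0],[0,0,0],[0,0,0],[0,0,0],[0,0,0],[0,0,0]])

```text
time: 4.73
position: [0.4928, 0.1814, 0.1974]
ee_rot: [0.16, 0.987, -0.0, -0.0]
force: [0.9, -0.7, 0.1]
width: 0.0255
gripper_force: 0.0
```

Emit:
jog_arm(fingers=[20,20,20,20,20,20,20,20], dp=[[0,0,0],[0,0,0],[0,0,0],[0,0,0],[0,0,0],[0,0,-0.02],[0,0,-0.05],[0,0,-0.1]], turn=[[0,0,0],[0,0,0],[0,0,0],[0,0,0],[0,0,0],[0,0,0],[0,0,0],[0,0,0]])

```text
time: 5.4
position: [0.4925, 0.1813, 0.2012]
ee_rot: [0.16, 0.987, -0.0, -0.0]
force: [-0.3, 0.3, -1.9]
width: 0.023
gripper_force: 30.0
```

Emit:
jog_arm(fingers=[20,20,20,20,20,20,20,20], dp=[[0,0,-0.7],[0,0,-1.6],[0,0,-2.6],[0,0,-3.6],[0,0,-4.3],[0,0,-4.35],[-0.4,-0.7,-4.35],[-0.9,-1.6,-4.35]], turn=[[0,0,0],[0,0,0],[0,0,0],[0,0,0],[0,0,0],[0,0,0],[0,0,0],[0,0,0]])

```text
time: 6.07
position: [0.5068, 0.1107, 0.3767]
ee_rot: [0.157, 0.988, 0.001, 0.001]
force: [0.4, -0.1, -0.5]
width: 0.02
gripper_force: 0.0
```

Emit:
jog_arm(fingers=[20,20,20,20,20,20,20,20], dp=[[-0.5,-0.9,0],[-1,-1.8,0],[-1.5,-2.7,0],[-2,-3.7,0],[-2.5,-4.6,0],[-3,-5.5,0],[-3.5,-6.3,0],[-3.82,-7.01,0]], turn=[[0,0,0],[0,0,0],[0,0,0],[0,0,0],[0,0,0],[0,0,0],[0,0,0],[0,0,0]])

```text
time: 6.73
position: [0.5636, -0.208, 0.3751]
ee_rot: [0.16, 0.987, -0.0, 0.0]
force: [-0.0, 0.9, 0.3]
width: 0.0201
gripper_force: 0.0
```

Emit:
jog_arm(fingers=[20,20,20,20,20,20,20,20], dp=[[0,0,0],[0,0,0],[0,0,0.1],[0,0,0.2],[0,0,0.3],[0,0,0.4],[0,0,0.4],[0,0,0.4]], turn=[[0,0,0],[0,0,0],[0,0,0],[0,0,0],[0,0,0],[0,0,0],[0,0,0],[0,0,0]])

```text
time: 7.4
position: [0.5633, -0.2042, 0.359]
ee_rot: [0.159, 0.987, 0.0, -0.0]
force: [-0.1, -0.7, -0.3]
width: 0.0199
gripper_force: 0.0
```

Run:
```python
from h import *
s=read_camera("scene");t=read_camera("top")
import pickle;pickle.dump((s,t),open("c2.pkl","wb"))
st=telemetry.state();p=st["position"];print(p,st["force"],st["qpos"],st["ee_rot"])
f=p+np.array([0,0,-.1894]);print("foot",f,proj(s,f),proj(s,f+[0,0,.01]),proj(s,[.5627,-.2046,.155]))
a=np.hstack([s["frame"][150:210,225:285],t["frame"][180:240,300:360]])[:,:,::-1]
cv2.imwrite("pics/m2.png",cv2.resize(a,(800,400),interpolation=cv2.INTER_CUBIC))
```

```text
[ 0.5634551  -0.20464316  0.35964259] [ 0.54434957 -0.08816342 -0.00088052] [-4.79876498e-01  1.24046736e-01  1.51003375e+00  3.62644735e-06
  1.50723768e+00 -1.73039843e+00] [ 1.59453762e-01  9.87205388e-01 -4.14207269e-05  1.30857452e-04]
foot [ 0.5634551  -0.20464316  0.17024259] [252.03681924 175.04259575] [251.93408262 172.47681002] [252.39188411 178.86641939]
```

View pics/m2.png

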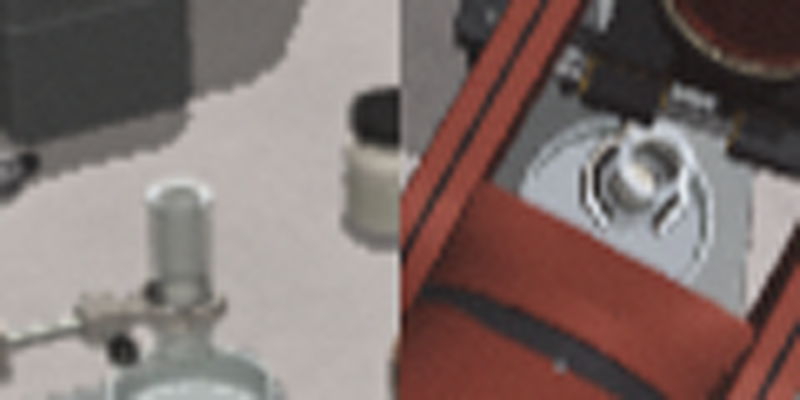

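The rod is no longer in the fingers: the opening reads 20 mm with zero grip force. I'll look for the rod.

Run:
```python
from h import *
import pickle
s,t=pickle.load(open("c2.pkl","rb"))
a=np.hstack([s["frame"][190:310,280:400],t["frame"][170:290,140:260]])[:,:,::-1]
cv2.imwrite("pics/r3.png",cv2.resize(a,(800,400),interpolation=cv2.INTER_CUBIC))
for n in("scene","top"): print([(np.round(b["bbox"],1).tolist(),round(b["score"],2)) for b in spotter.spot_in("rod_grip",n)])
```

```text
[([333.9, 223.1, 6.7, 33.0], 0.77), ([324.9, 209.4, 10.7, 44.1], 0.57), ([193.1, 172.0, 37.2, 24.8], 0.4)]
[([197.8, 222.4, 11.1, 12.8], 0.53), ([169.9, 214.4, 11.9, 11.0], 0.35)]
```

View pics/r3.png

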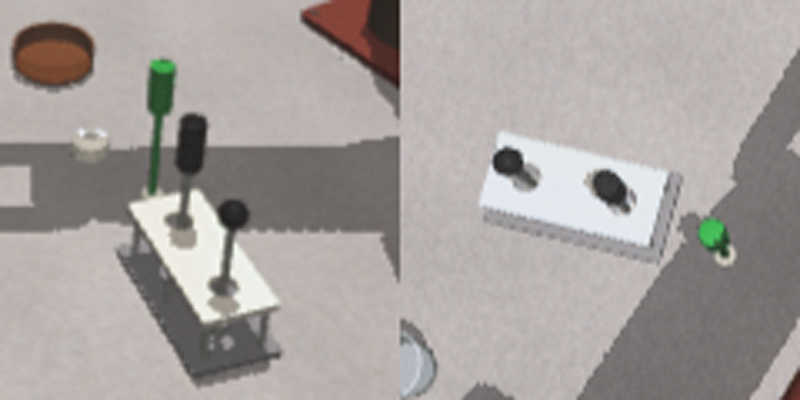

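The rod still stands in its well, with the grip at left crop (191,145), so it slipped out as the arm lifted. I'll re-measure it and regrasp, fully closing and lifting slowly.

Run:
```python
from h import *
import pickle
s,t=pickle.load(open("c2.pkl","rb"))
np.set_printoptions(precision=4,suppress=True)
# dark-blob segmentation of the grip in both views
def dark(c,x0,y0,x1,y1):
    g=c["frame"][y0:y1,x0:x1].astype(int).max(2)
    n,l,st,ce=cv2.connectedComponentsWithStats((g<62).astype(np.uint8))
    for i in range(1,n):
        if st[i,4]>15: print(st[i]+[x0,y0,0,0,0],ce[i]+[x0,y0])
print("scene");dark(s,325,220,350,250)
print("top");dark(t,190,215,220,240)
print("expected px for old",[proj(s,[.493,.181,z]) for z in(.119,.169)],[proj(t,[.493,.181,z]) for z in(.119,.169)])
b=pickle.load(open("cs.pkl","rb"));print("before");dark(b["scene"],325,220,350,250);dark(b["top"],190,215,220,240)
```

```text
scene
[333 225   9  17 120] [336.9583 233.0083]
top
[198 222  10   9  47] [202.5745 226.0851]
expected px for old [array([334.5268, 240.0293]), array([335.8776, 226.149 ])] [array([203.5817, 226.4367]), array([201.1084, 223.5599])]
before
[332 225   8  18 116] [335.4138 233.3448]
[198 221   9   9  66] [202.1364 224.9848]
```

Run:
```python
from h import *
import pickle
s,t=pickle.load(open("c2.pkl","rb"))
b=pickle.load(open("cs.pkl","rb"))
print(tri(s,(336.96,233.0),t,(202.8,226.12)),tri(b["scene"],(335.41,233.34),b["top"],(202.37,225.02)))
yt=np.array([.3153,.949,0]);xt=np.array([-.949,.3153,0])
for d in(.036,.058):
  for e in(-.0095,.0095):
    print(d,e,(proj(s,np.array([.493,.1815,.2228])+d*yt+e*xt)-[290,190])*5)
```

```text
(array([0.48865849, 0.18084632, 0.14317252]), np.float64(0.0035177599473712176)) (array([0.49281934, 0.1812794 , 0.14356086]), np.float64(0.0006863371037755995))
0.036 -0.0095 [242.12777619 140.91021357]
0.036 0.0095 [275.53675036 136.84287799]
0.058 -0.0095 [255.44272787 164.02654677]
0.058 0.0095 [289.35171827 159.82263644]
```

Gripper position agreed with the picture, so the likely cause is the fast lift: its tracking error probably caught the foot on the rack plate. The rod is now about 3 mm towards -x. I'll regrasp, recentre and lift slowly.

Emit:
jog_arm(fingers=[70,70,70,70,70,70,70,70], dp=[[0.5,0.9,0],[1,1.8,0],[1.5,2.7,0],[2,3.6,0],[2.5,4.5,0],[3,5.4,0],[3.5,6.3,0],[4,7.2,0]], turn=[[0,0,0],[0,0,0],[0,0,0],[0,0,0],[0,0,0],[0,0,0],[0,0,0],[0,0,0]])

```text
time: 8.27
position: [0.5017, 0.1205, 0.36]
ee_rot: [0.16, 0.987, 0.0, 0.001]
force: [-0.1, 0.4, -0.0]
width: 0.0649
gripper_force: 0.0
```

Emit:
jog_arm(fingers=[70,70,70,70,70,70,70,70], dp=[[0.5,0.9,0],[0.78,1.37,0],[0.78,1.37,0.3],[0.78,1.37,0.8],[0.78,1.37,1.4],[0.78,1.37,1.7],[0.78,1.37,1.7],[0.78,1.37,1.7]], turn=[[0,0,0],[0,0,0],[0,0,0],[0,0,0],[0,0,0],[0,0,0],[0,0,0],[0,0,0]])

```text
time: 8.93
position: [0.4899, 0.18, 0.291]
ee_rot: [0.16, 0.987, -0.0, -0.001]
force: [0.7, -0.8, 1.1]
width: 0.07
gripper_force: 0.0
```

Run:
```python
from h import *
print(telemetry.state()["position"],telemetry.state()["ee_rot"])
```

```text
[0.48991225 0.18002041 0.2910366 ] [ 1.60089551e-01  9.87102192e-01 -3.37696232e-04 -6.95068607e-04]
```

Emit:
jog_arm(fingers=[70,70,70,70,70,70,60,40], dp=[[0,0,0.5],[0,0,1],[0,0,1.5],[0,0,2],[0,0,2.36],[0,0,2.36],[0,0,2.36],[0,0,2.36]], turn=[[0,0,0],[0,0,0],[0,0,0],[0,0,0],[0,0,0],[0,0,0],[0,0,0],[0,0,0]])

```text
time: 9.6
position: [0.4914, 0.1806, 0.1991]
ee_rot: [0.16, 0.987, 0.001, 0.001]
force: [0.2, -0.1, 0.4]
width: 0.0629
gripper_force: 0.0
```

Emit:
jog_arm(fingers=[30,20,10,10,10,10,10,10], dp=[[0,0,0],[0,0,0],[0,0,0],[0,0,0],[0,0,0],[0,0,0],[0,0,0],[0,0,0]], turn=[[0,0,0],[0,0,0],[0,0,0],[0,0,0],[0,0,0],[0,0,0],[0,0,0],[0,0,0]])

```text
time: 10.27
position: [0.4901, 0.1807, 0.1971]
ee_rot: [0.16, 0.987, 0.0, 0.0]
force: [-0.4, 1.0, 0.6]
width: 0.0233
gripper_force: 30.0
```

Run:
```python
from h import *
st=telemetry.state()
print({k:np.round(st[k],4) for k in("position","width","gripper_force","force","torque")})
s=read_camera("scene");t=read_camera("top")
a=np.hstack([s["frame"][190:270,290:370],t["frame"][180:260,160:240]])[:,:,::-1]
cv2.imwrite("pics/g4.png",cv2.resize(a,(800,400),interpolation=cv2.INTER_CUBIC))
```

```text
{'position': array([0.4901, 0.1807, 0.1971]), 'width': np.float64(0.0233), 'gripper_force': np.float64(29.9898), 'force': array([-0.4253,  0.9611,  0.5529]), 'torque': array([ 0.0326, -0.0023,  0.025 ])}
```

View pics/g4.png

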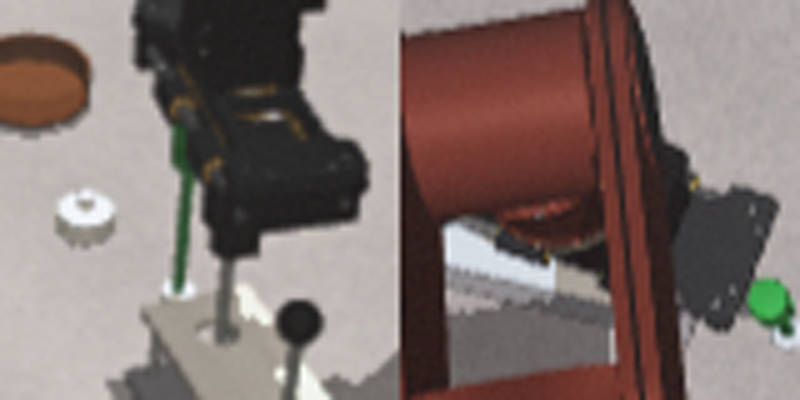

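The grip is held between the pads, with the shank visible at left crop (226,300) in the well's hole. Lifting slowly.

Emit:
jog_arm(fingers=[10,10,10,10,10,10,10,10], dp=[[0,0,-0.05],[0,0,-0.12],[-0.03,0.01,-0.2],[-0.06,0.02,-0.3],[-0.06,0.02,-0.4],[-0.06,0.02,-0.5],[-0.06,0.02,-0.6],[-0.06,0.02,-0.6]], turn=[[0,0,0],[0,0,0],[0,0,0],[0,0,0],[0,0,0],[0,0,0],[0,0,0],[0,0,0]])

```text
time: 11.03
position: [0.4931, 0.1807, 0.2223]
ee_rot: [0.16, 0.987, 0.0, 0.001]
force: [0.2, -0.2, -1.3]
width: 0.0235
gripper_force: 30.0
```

Emit:
jog_arm(fingers=[10,10,10,10,10,10,10,10], dp=[[0,0,-0.1],[0,0,-0.2],[0,0,-0.3],[0,0,-0.4],[0,0,-0.5],[0,0,-0.6],[0,0,-0.7],[0,0,-0.8]], turn=[[0,0,0],[0,0,0],[0,0,0],[0,0,0],[0,0,0],[0,0,0],[0,0,0],[0,0,0]])

```text
time: 11.7
position: [0.4926, 0.1806, 0.2535]
ee_rot: [0.16, 0.987, -0.0, 0.0]
force: [1.1, -0.1, -1.7]
width: 0.0231
gripper_force: 30.0
```

Emit:
jog_arm(fingers=[10,10,10,10,10,10,10,10], dp=[[0,0,-0.2],[0,0,-0.5],[0,0,-0.9],[0,0,-1.4],[0,0,-1.9],[0,0,-2.4],[0,0,-2.8],[0,0,-3.1]], turn=[[0,0,0],[0,0,0],[0,0,0],[0,0,0],[0,0,0],[0,0,0],[0,0,0],[0,0,0]])

```text
time: 12.37
position: [0.4929, 0.1807, 0.3802]
ee_rot: [0.16, 0.987, 0.001, 0.001]
force: [-0.4, -0.1, -1.0]
width: 0.0236
gripper_force: 30.0
```

Emit:
jog_arm(fingers=[10,10,10,10,10,10,10,10], dp=[[-0.1,-0.2,0],[-0.3,-0.55,0],[-0.55,-1.0,0],[-0.85,-1.55,0],[-1.2,-2.2,0],[-1.6,-2.9,0],[-2.0,-3.65,0],[-2.4,-4.4,0]], turn=[[0,0,0],[0,0,0],[0,0,0],[0,0,0],[0,0,0],[0,0,0],[0,0,0],[0,0,0]])

```text
time: 13.03
position: [0.5277, -0.0186, 0.3761]
ee_rot: [0.16, 0.987, -0.0, -0.001]
force: [-0.5, 1.0, -1.2]
width: 0.0232
gripper_force: 30.0
```

Emit:
jog_arm(fingers=[10,10,10,10,10,10,10,10], dp=[[-0.4,-0.75,0],[-0.8,-1.5,0],[-1.2,-2.2,0],[-1.6,-2.9,0],[-1.9,-3.4,0],[-2.1,-3.8,0],[-2.25,-4.1,0],[-2.31,-4.19,0]], turn=[[0,0,0],[0,0,0],[0,0,0],[0,0,0],[0,0,0],[0,0,0],[0,0,0],[0,0,0]])

```text
time: 13.7
position: [0.5624, -0.2071, 0.3758]
ee_rot: [0.161, 0.987, -0.0, -0.001]
force: [0.4, 0.1, -1.4]
width: 0.0234
gripper_force: 30.0
```

Emit:
jog_arm(fingers=[10,10,10,10,10,10,10,10], dp=[[0,0,0],[0,0,0.1],[0,0,0.2],[0,0,0.3],[0,0,0.4],[0,0,0.5],[0,0,0.5],[0,0,0.5]], turn=[[0,0,0],[0,0,0],[0,0,0],[0,0,0],[0,0,0],[0,0,0],[0,0,0],[0,0,0]])

```text
time: 14.37
position: [0.5629, -0.2045, 0.3566]
ee_rot: [0.159, 0.987, 0.0, -0.0]
force: [-0.0, 0.1, -1.1]
width: 0.0235
gripper_force: 30.0
```

Run:
```python
from h import *
s=read_camera("scene");t=read_camera("top")
import pickle;pickle.dump((s,t),open("c3.pkl","wb"))
s0=pickle.load(open("c2.pkl","rb"))[0]
st=telemetry.state();p=st["position"];print(p,st["force"],st["width"],st["ee_rot"])
f=p+np.array([0,0,-.189])
X=lambda q:np.round((np.array(q)-[225,140]),2)
print("foot",f,X(proj(s,f)),X(proj(s,f+[0,0,.01])),"mouth",X(proj(s,[.5627,-.2046,.155])))
print("grip bottom/shank",X(proj(s,f+[0,0,.05])))
print("top-view mouth px",proj(t,[.5627,-.2046,.155]),"foot",proj(t,f))
a=np.hstack([s["frame"][140:200,225:285],t["frame"][175:235,305:365]])[:,:,::-1]
cv2.imwrite("pics/m5.png",cv2.resize(a,(800,400),interpolation=cv2.INTER_CUBIC))
```

```text
[ 0.56308389 -0.20479038  0.35728651] [-0.25678767  0.53578385 -1.60792398] 0.02357653429325275 [ 1.59619087e-01  9.87178660e-01 -6.80845685e-05  1.86049359e-04]
foot [ 0.56308389 -0.20479038  0.16828651] [27.13 35.5 ] [27.03 32.94] mouth [27.39 38.87]
grip bottom/shank [26.61 22.48]
top-view mouth px [337.26741531 204.59806964] foot [337.89777007 203.51604302]
```

View pics/m5.png

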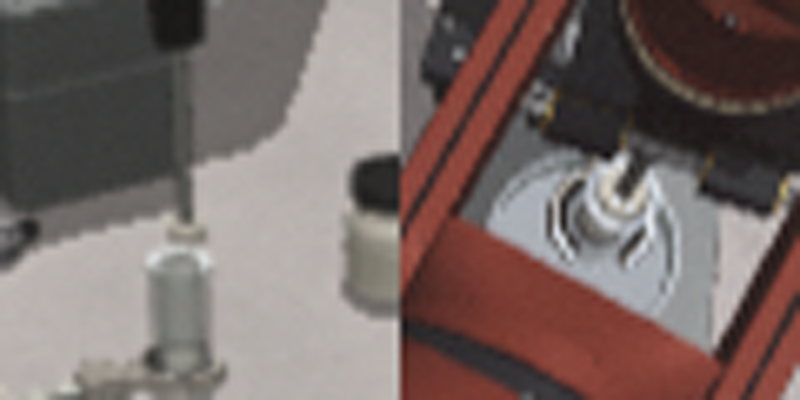

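The foot (187,232) hovers just above the rim (centre about (179,262)) in the scene crop, a little to the right of it. The rod leans slightly in the grip. I'll use image differences for precision.

Run:
```python
from h import *
import pickle
s1,t1=pickle.load(open("c3.pkl","rb"));s0,t0=pickle.load(open("c2.pkl","rb"))
np.set_printoptions(linewidth=220)
d=np.abs(s1["frame"].astype(int)-s0["frame"]).sum(2)
print("scene diff rows165-182 cols 246-260");print(d[160:184,244:262])
g=s0["frame"].astype(int).sum(2)//3
print("scene gray rim, cols 242-262 rows 174-190");print(g[174:192,242:262])
d=np.abs(t1["frame"].astype(int)-t0["frame"]).sum(2)
print("top diff cols 328-346 rows 196-214");print(d[194:214,326:348])
g=t0["frame"].astype(int).sum(2)//3
print("top gray");print(g[196:218,324:350])
```

```text
scene diff rows165-182 cols 246-260
[[  3  10   5   1   2   0   4  46  53  12   1   1   4   1   5   1   6   7]
 [  2   4   2   3   6   1   5  44  55  19   7   4   2   4   0   5   6   2]
 [  2   6   9   2   3   2   3  47  60  21   8   0   2   4   4   5   1   2]
 [  7   3   1   4   8   3   1  44  62  26   2   4   6   6   1   6   4   2]
 [  3   9   7   4   2   1   6  34  55   7   4   2   2   8   1   4   1   6]
 [  0   2   0   1   1   5   7  11  19  75  17   1   3   3   2   1   3   2]
 [  7   4   4   0   3   3   3  35  73 134  21   1   1   2   2   2   4   3]
 [  4   3   4   2   2   3   1  54  80 115  17   2   1   0   7   4   3   4]
 [  4   1   3   2   3   3   1  48  96 200  32   2   2   2   6   3   1   2]
 [  3   3   5   2   4   6   2  55 157 223  37   2   2   4   3   1   0   4]
 [  5   4   3   5   6   3   3 100 270 248  39   5   2   3   1   2   2   1]
 [  4   3   6   3   1   5   9 155 285 276  41  10   4   4   3   5   1   7]
 [  3   4  11   2   2   3   7 135 271 274  38   8   3   2   3   2   2   7]
 [  3   2   4   4   0   8  14  74 172 183  52  18   2   1   2   4   4   3]
 [  1   0   2 
[... 5793 characters left out ...]
 115 134 140  65 118 199 167 174 160 109 192 150 153 151]
 [153 170 175 176 147 166 182  93 136 139 128 142 150 145  72  82 192 208 151 175 172 108 182 150 150 153]
 [ 94 129 154 166 177 114 204 144 149 145 146 156 162 137  74 166 188 160 175 174 173 104 196 153 150 152]
 [ 79  80  94 131 151 165 149 170 163 159 168 169 175 150 119 200 155 177 176 176 175  99 196 150 153 152]
 [ 79  77  80  78  94 149 160 176 174 172 182 173 176 175 147 175 177 174 175 175 170 117 189 153 155 153]
 [ 79  79  78  81  80  80 112 149 167 177 176 176 176 177 176 174 175 177 175 175 164 153 180 152 154 155]
 [ 79  81  80  80  79  77  78  81 129 152 166 177 176 176 175 174 175 176 175 174 133 187 160 152 151 155]]
```

Foot and mouth both measured: the foot must go about +4.1 mm in x and -2.6 mm in y. Shift, then descend gently.

Emit:
jog_arm(fingers=[10,10,10,10,10,10,10,10], dp=[[-0.06,-0.015,0],[-0.118,-0.03,0],[-0.118,-0.03,0.06],[-0.118,-0.03,0.12],[-0.118,-0.03,0.18],[-0.118,-0.03,0.24],[-0.118,-0.03,0.29],[-0.118,-0.03,0.34]], turn=[[0,0,0],[0,0,0],[0,0,0],[0,0,0],[0,0,0],[0,0,0],[0,0,0],[0,0,0]])

```text
time: 15.13
position: [0.567, -0.2074, 0.343]
ee_rot: [0.16, 0.987, 0.0, -0.0]
force: [-0.2, 1.4, -1.2]
width: 0.0233
gripper_force: 30.0
```

Run:
```python
from h import *
import pickle
t0=pickle.load(open("c2.pkl","rb"))[1]
np.set_printoptions(precision=4,suppress=True)
for z in(.155,.1,.092,.085): print(z,proj(t0,[.5653,-.2069,z]))
st=telemetry.state();print({k:np.round(st[k],4) for k in("position","force","torque","width")})
```

```text
0.155 [338.0706 203.74  ]
0.1 [335.8163 207.5372]
0.092 [335.5018 208.067 ]
0.085 [335.2293 208.526 ]
{'position': array([ 0.567 , -0.2074,  0.343 ]), 'force': array([-0.2154,  1.4399, -1.2301]), 'torque': array([-0.0234,  0.017 ,  0.0024]), 'width': np.float64(0.0233)}
```

Emit:
jog_arm(fingers=[10,10,10,10,10,10,10,10], dp=[[0,0,0.03],[0,0,0.05],[0,0,0.07],[0,0,0.09],[0,0,0.1],[0,0,0.1],[0,0,0.1],[0,0,0.1]], turn=[[0,0,0],[0,0,0],[0,0,0],[0,0,0],[0,0,0],[0,0,0],[0,0,0],[0,0,0]])

```text
time: 15.8
position: [0.5671, -0.2075, 0.3395]
ee_rot: [0.16, 0.987, -0.0, 0.0]
force: [-0.0, 0.5, -0.8]
width: 0.023
gripper_force: 30.0
```

Emit:
jog_arm(fingers=[10,10,10,10,10,10,10,10], dp=[[0,0,0.03],[0,0,0.06],[0,0,0.09],[0,0,0.12],[0,0,0.15],[0,0,0.15],[0,0,0.15],[0,0,0.15]], turn=[[0,0,0],[0,0,0],[0,0,0],[0,0,0],[0,0,0],[0,0,0],[0,0,0],[0,0,0]])

```text
time: 16.47
position: [0.5671, -0.2075, 0.3335]
ee_rot: [0.16, 0.987, -0.0, 0.0]
force: [0.7, 0.1, -1.0]
width: 0.0235
gripper_force: 30.0
```

No contact at 10 mm below the rim, so the foot is in the bore. Continuing with force checks.

Emit:
jog_arm(fingers=[10,10,10,10,10,10,10,10], dp=[[0,0,0.04],[0,0,0.08],[0,0.003,0.12],[0,0.005,0.16],[0,0.006,0.2],[0,0.007,0.24],[0,0.007,0.25],[0,0.007,0.25]], turn=[[0,0,0],[0,0,0],[0,0,0],[0,0,0],[0,0,0],[0,0,0],[0,0,0],[0,0,0]])

```text
time: 17.13
position: [0.5671, -0.2072, 0.3231]
ee_rot: [0.16, 0.987, 0.0, -0.0]
force: [0.2, 0.0, -1.5]
width: 0.0231
gripper_force: 30.0
```

Emit:
jog_arm(fingers=[10,10,10,10,10,10,10,10], dp=[[0,0,0.05],[0,0.002,0.1],[0,0.004,0.15],[0,0.006,0.2],[0,0.008,0.25],[0,0.01,0.3],[0,0.01,0.3],[0,0.01,0.3]], turn=[[0,0,0],[0,0,0],[0,0,0],[0,0,0],[0,0,0],[0,0,0],[0,0,0],[0,0,0]])

```text
time: 17.8
position: [0.5672, -0.2068, 0.3112]
ee_rot: [0.16, 0.987, 0.0, -0.0]
force: [0.2, -0.4, -1.2]
width: 0.0236
gripper_force: 30.0
```

Emit:
jog_arm(fingers=[10,10,10,10,10,10,10,10], dp=[[0,0,0.05],[0,0.002,0.1],[0,0.004,0.15],[0,0.006,0.2],[0,0.008,0.25],[0,0.01,0.3],[0,0.01,0.3],[0,0.01,0.3]], turn=[[0,0,0],[0,0,0],[0,0,0],[0,0,0],[0,0,0],[0,0,0],[0,0,0],[0,0,0]])

```text
time: 18.47
position: [0.5674, -0.2064, 0.2992]
ee_rot: [0.16, 0.987, 0.0, -0.0]
force: [0.0, 0.4, -1.0]
width: 0.0234
gripper_force: 30.0
```

Emit:
jog_arm(fingers=[10,10,10,10,10,10,10,10], dp=[[0,0,0.03],[0,0.002,0.06],[0,0.002,0.09],[0,0.004,0.12],[0,0.004,0.14],[0,0.006,0.16],[0,0.006,0.18],[0,0.006,0.2]], turn=[[0,0,0],[0,0,0],[0,0,0],[0,0,0],[0,0,0],[0,0,0],[0,0,0],[0,0,0]])

```text
time: 19.13
position: [0.5675, -0.2062, 0.2914]
ee_rot: [0.16, 0.987, -0.0, -0.0]
force: [-0.8, -0.2, -0.8]
width: 0.0232
gripper_force: 30.0
```

Emit:
jog_arm(fingers=[10,10,10,10,10,10,10,10], dp=[[0,0,0.02],[0,0,0.04],[0,0,0.06],[0,0,0.08],[0,0,0.09],[0,0,0.1],[0,0,0.1],[0,0,0.1]], turn=[[0,0,0],[0,0,0],[0,0,0],[0,0,0],[0,0,0],[0,0,0],[0,0,0],[0,0,0]])

```text
time: 19.8
position: [0.5675, -0.2062, 0.2874]
ee_rot: [0.16, 0.987, 0.0, -0.0]
force: [0.1, 0.9, -0.8]
width: 0.0234
gripper_force: 30.0
```

Emit:
jog_arm(fingers=[10,10,10,10,10,10,10,10], dp=[[0,0,0.02],[0,0.002,0.04],[0,0.002,0.06],[0,0.002,0.08],[0,0.004,0.1],[0,0.004,0.12],[0,0.004,0.12],[0,0.004,0.12]], turn=[[0,0,0],[0,0,0],[0,0,0],[0,0,0],[0,0,0],[0,0,0],[0,0,0],[0,0,0]])

```text
time: 20.47
position: [0.5682, -0.2063, 0.2848]
ee_rot: [0.16, 0.987, -0.0, 0.001]
force: [-0.5, 0.6, 7.0]
width: 0.0232
gripper_force: 30.0
```

Plug contact at foot z≈0.096, reading 7 N. Pressing slowly.

Emit:
jog_arm(fingers=[10,10,10,10,10,10,10,10], dp=[[0,0,0.01],[0,0,0.02],[0,0.002,0.03],[0,0.002,0.04],[0,0.002,0.05],[0,0.002,0.06],[0,0.002,0.07],[0,0.002,0.08]], turn=[[0,0,0],[0,0,0],[0,0,0],[0,0,0],[0,0,0],[0,0,0],[0,0,0],[0,0,0]])

```text
time: 21.13
position: [0.5683, -0.2063, 0.2819]
ee_rot: [0.16, 0.987, -0.0, 0.002]
force: [-1.0, 0.3, 8.3]
width: 0.0231
gripper_force: 30.0
```

Emit:
jog_arm(fingers=[10,10,10,10,10,10,10,10], dp=[[0,0,0.02],[0,0.002,0.04],[0,0.002,0.06],[0,0.003,0.08],[0,0.003,0.1],[0,0.004,0.12],[0,0.005,0.14],[0,0.005,0.16]], turn=[[0,0,0],[0,0,0],[0,0,0],[0,0,0],[0,0,0],[0,0,0],[0,0,0],[0,0,0]])

```text
time: 21.8
position: [0.5685, -0.2061, 0.2757]
ee_rot: [0.16, 0.987, -0.0, 0.002]
force: [-0.5, 1.4, 8.7]
width: 0.0231
gripper_force: 30.0
```

Run:
```python
from h import *
import pickle
s=read_camera("scene");st=telemetry.state();p=np.array(st["position"]);print(p,st["force"],st["torque"])
s3=pickle.load(open("c3.pkl","rb"))[0]
np.set_printoptions(linewidth=200)
# dark grip's lower edge row: before (TCP .3573) and now
for c,z in((s3,.3573),(s,p[2])):
    u,v=proj(c,[p[0],p[1],z-.078]);print("pred grip-bottom v",u,v);u=int(round(u));v=int(v)
    print(v-6,c["frame"][v-6:v+8,u-3:u+4].mean((1,2)).round())
```

```text
[ 0.5684335  -0.20604582  0.2754574 ] [-1.8867125   1.18933453  8.97997927] [ 0.37723219  0.32590217 -0.0086659 ]
pred grip-bottom v 249.32635955276348 146.07951888681458
140 [32. 32. 35. 35. 35. 35. 40. 53. 68. 71. 68. 66. 66. 65.]
pred grip-bottom v 250.26233710088937 168.18755443146478
162 [ 29.  29.  30.  30.  31.  33.  48.  85. 119. 120. 132. 151. 152. 150.]
```

No slip of the rod in the grip; sliding at about 10 N. Continuing.

Emit:
jog_arm(fingers=[10,10,10,10,10,10,10,10], dp=[[0,0,0.02],[0,0.002,0.05],[0,0.002,0.08],[0,0.003,0.11],[0,0.003,0.14],[0,0.004,0.17],[0,0.005,0.2],[0,0.005,0.22]], turn=[[0,0,0],[0,0,0],[0,0,0],[0,0,0],[0,0,0],[0,0,0],[0,0,0],[0,0,0]])

```text
time: 22.52
position: [0.5686, -0.2058, 0.2667]
ee_rot: [0.16, 0.987, -0.0, 0.002]
force: [-0.2, 0.7, 10.4]
width: 0.023
gripper_force: 30.0
```

Emit:
jog_arm(fingers=[10,10,10,10,10,10,10,10], dp=[[0,0,0.02],[0,0.002,0.05],[0,0.002,0.08],[0,0.003,0.11],[0,0.003,0.14],[0,0.004,0.17],[0,0.005,0.2],[0,0.005,0.22]], turn=[[0,0,0],[0,0,0],[0,0,0],[0,0,0],[0,0,0],[0,0,0],[0,0,0],[0,0,0]])

```text
time: 23.18
position: [0.5686, -0.2055, 0.2577]
ee_rot: [0.16, 0.987, -0.0, 0.002]
force: [-0.3, 2.1, 8.9]
width: 0.0232
gripper_force: 30.0
```

Emit:
jog_arm(fingers=[10,10,10,10,10,10,10,10], dp=[[0,0,0.02],[0,0.002,0.04],[0,0.002,0.06],[0,0.003,0.08],[0,0.003,0.1],[0,0.004,0.12],[0,0.005,0.14],[0,0.005,0.16]], turn=[[0,0,0],[0,0,0],[0,0,0],[0,0,0],[0,0,0],[0,0,0],[0,0,0],[0,0,0]])

```text
time: 23.85
position: [0.5679, -0.2051, 0.2488]
ee_rot: [0.16, 0.987, 0.0, -0.0]
force: [1.3, 2.2, -0.3]
width: 0.0235
gripper_force: 30.0
```

The force vanished, so the plug has dropped. Drawing the rod out along the same path.

Emit:
jog_arm(fingers=[10,10,10,10,10,10,10,10], dp=[[0,0,0],[0,-0.002,-0.05],[0,-0.005,-0.15],[0,-0.009,-0.3],[0,-0.014,-0.5],[0,-0.02,-0.7],[0,-0.026,-0.9],[0,-0.03,-1.1]], turn=[[0,0,0],[0,0,0],[0,0,0],[0,0,0],[0,0,0],[0,0,0],[0,0,0],[0,0,0]])

```text
time: 24.52
position: [0.5674, -0.2066, 0.2944]
ee_rot: [0.16, 0.987, -0.0, 0.0]
force: [1.4, 0.5, -1.5]
width: 0.0236
gripper_force: 30.0
```

Emit:
jog_arm(fingers=[10,10,10,10,10,10,10,10], dp=[[0,-0.005,-0.2],[0,-0.01,-0.45],[0,-0.015,-0.7],[0,-0.02,-0.95],[0,-0.025,-1.2],[0,-0.03,-1.5],[0,-0.03,-1.8],[0,-0.03,-2.1]], turn=[[0,0,0],[0,0,0],[0,0,0],[0,0,0],[0,0,0],[0,0,0],[0,0,0],[0,0,0]])

```text
time: 25.18
position: [0.5671, -0.2076, 0.3784]
ee_rot: [0.16, 0.987, -0.0, 0.0]
force: [0.6, 0.3, -1.8]
width: 0.0232
gripper_force: 30.0
```

Run:
```python
from h import *
import pickle
s=read_camera("scene");t=read_camera("top");st=telemetry.state();print(st["position"],st["force"],st["width"])
pickle.dump((s,t),open("c4.pkl","wb"))
s3,t3=pickle.load(open("c3.pkl","rb"))
a=np.vstack([np.hstack([x["frame"][160:220,210:290] ,y["frame"][180:240,300:380]]) for x,y in((s3,t3),(s,t))])[:,:,::-1]
cv2.imwrite("pics/d6.png",cv2.resize(a,(800,600),interpolation=cv2.INTER_CUBIC))
```

```text
[ 0.56791663 -0.20794947  0.38049867] [-0.65504975 -0.19672112 -1.86679795] 0.02328581731452379
```

View pics/d6.png

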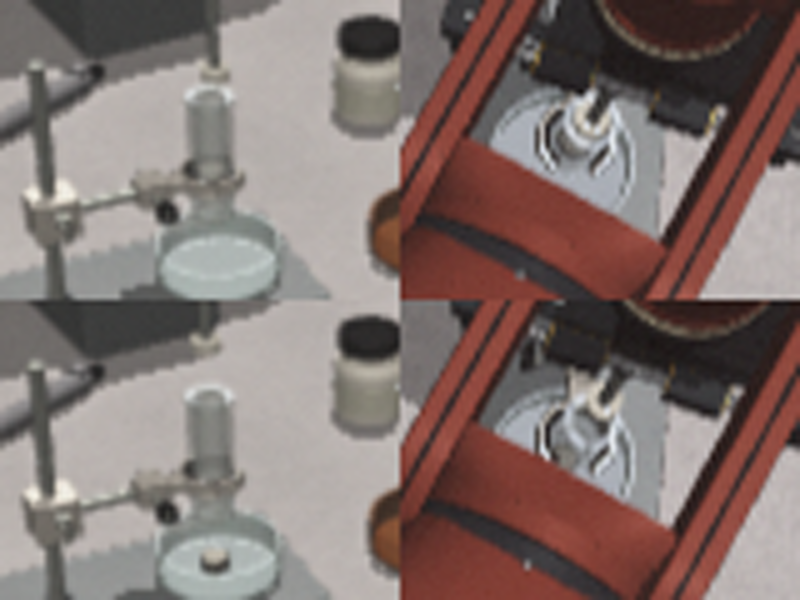

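The plug rests in the clear dish at lower-left crop (215,560). The column sits at the same height as before, and the rod is out. Returning to the rack.

Emit:
jog_arm(fingers=[10,10,10,10,10,10,10,10], dp=[[0.1,0.2,0],[0.3,0.55,0],[0.55,1.0,0],[0.85,1.55,0],[1.2,2.2,0],[1.6,2.9,0],[2.0,3.65,0],[2.4,4.4,0]], turn=[[0,0,0],[0,0,0],[0,0,0],[0,0,0],[0,0,0],[0,0,0],[0,0,0],[0,0,0]])

```text
time: 25.95
position: [0.5299, -0.0075, 0.3758]
ee_rot: [0.16, 0.987, 0.0, -0.001]
force: [0.4, -0.0, -1.3]
width: 0.023
gripper_force: 30.0
```

Emit:
jog_arm(fingers=[10,10,10,10,10,10,10,10], dp=[[0.4,0.75,0],[0.8,1.5,0],[1.2,2.2,0],[1.6,2.9,0],[1.95,3.4,0],[2.2,3.8,0],[2.35,4.1,0],[2.41,4.23,0]], turn=[[0,0,0],[0,0,0],[0,0,0],[0,0,0],[0,0,0],[0,0,0],[0,0,0],[0,0,0]])

```text
time: 26.62
position: [0.4913, 0.1834, 0.376]
ee_rot: [0.158, 0.987, 0.0, -0.001]
force: [0.1, -0.5, -1.0]
width: 0.0234
gripper_force: 30.0
```

Emit:
jog_arm(fingers=[10,10,10,10,10,10,10,10], dp=[[0,0,0.2],[0,0,0.6],[0,0,1.1],[0,0,1.6],[0,0,2.1],[0,0,2.5],[0,0,2.6],[0,0,2.6]], turn=[[0,0,0],[0,0,0],[0,0,0],[0,0,0],[0,0,0],[0,0,0],[0,0,0],[0,0,0]])

```text
time: 27.28
position: [0.4921, 0.1799, 0.2707]
ee_rot: [0.16, 0.987, -0.001, -0.002]
force: [0.2, -0.8, -1.5]
width: 0.0236
gripper_force: 30.0
```

Run:
```python
from h import *
import pickle
s=read_camera("scene");st=telemetry.state();p=np.array(st["position"]);print(p,st["force"],st["width"])
f=p+[0,0,-.189];u,v=proj(s,f+[0,0,.005]);print("pred foot mid px",u,v,"hole px",proj(s,[.4935,.1805,.06]))
np.set_printoptions(linewidth=220)
print("col0",int(u)-12,"row0",int(v)-6)
print(s["frame"].astype(int).sum(2)[int(v)-6:int(v)+14,int(u)-12:int(u)+13]//3)
```

```text
[0.49298163 0.18016368 0.2724019 ] [ 0.03941783  0.52750299 -0.12122874] 0.02293386606090081
pred foot mid px 333.5670085739995 248.05284043078723 hole px [332.77746757 255.55908805]
col0 321 row0 242
[[183 187 184 147  78  64 137 179 187 186 187 186 155  98  87 133 181 187 186 186 187 186 186 186 186]
 [183 185 183 152  80  64 146 181 186 185 185 184 153  98  90 146 182 187 185 186 188 188 186 185 185]
 [184 185 185 148  78  70 170 185 185 184 184 185 138  91  89 147 182 186 184 182 186 186 188 187 183]
 [184 184 191 135  69  73 176 187 183 182 186 186 138  90  88 144 182 186 184 181 183 185 186 187 185]
 [181 191 224 152  70  86 205 201 186 183 181 186 140  94  90 148 182 191 194 185 181 183 183 185 186]
 [185 206 242 164  78 126 238 232 195 182 164 179 154 119 124 175 185 208 220 199 183 180 182 184 186]
 [184 192 235 183 126 185 242 237 211 180 139 165 174 168 175 179 170 212 235 224 192 183 186 186 187]
 [186 151 187 181 179 226 235 226 224 174 125 126 146 161 162 154 150 228 238 236 207 187 186 187 191]
 [184 150 169 157 152 159 160 160 161 154 139 130 136 139 141 151 174 233 2
[... 461 characters left out ...]
 151 151 148 123 132 144 156 158 149 116 103 152 229 236 236 237 238 241 242 133]
 [108 146 155 154 153 153 152 150 146 176 185 184 186 185 142  97 120 223 238 236 237 239 242 235 142]
 [ 91 134 150 152 153 153 152 153 161 179 186 187 188 187 156 103 120 216 230 228 237 233 230 186 139]
 [ 88 109 139 150 154 152 153 151 153 158 172 181 184 182 155 120 134 159 161 166 213 178 166 158 158]
 [ 88  93 111 145 153 153 152 152 151 152 152 159 163 161 144 150 153 154 154 154 160 153 152 157 161]
 [ 90 100  96 135 150 153 153 154 152 152 149 151 154 156 152 157 158 157 156 155 155 152 154 156 160]
 [ 97 126 108 112 137 151 155 152 151 153 150 151 152 154 154 154 157 156 156 156 157 153 151 153 158]]
```

The foot sits about 2.4 mm off the hole centre because of the rod's small lean. Shift and lower gently.

Emit:
jog_arm(fingers=[10,10,10,10,10,10,10,10], dp=[[-0.06,-0.004,0],[-0.06,-0.004,0],[-0.06,-0.004,0.15],[-0.06,-0.004,0.3],[-0.06,-0.004,0.45],[-0.06,-0.004,0.6],[-0.06,-0.004,0.75],[-0.06,-0.004,0.9]], turn=[[0,0,0],[0,0,0],[0,0,0],[0,0,0],[0,0,0],[0,0,0],[0,0,0],[0,0,0]])

```text
time: 28.0
position: [0.4953, 0.1798, 0.2361]
ee_rot: [0.16, 0.987, -0.0, -0.0]
force: [-1.3, -0.0, -1.6]
width: 0.0234
gripper_force: 30.0
```

Foot at about z = 0.047, past the plate with no contact. Lowering further.

Emit:
jog_arm(fingers=[10,10,10,10,10,10,10,10], dp=[[0,0,0.12],[0,0,0.25],[0,0,0.38],[0,0,0.5],[0,0,0.62],[0,0,0.74],[0,0,0.85],[0,0,0.92]], turn=[[0,0,0],[0,0,0],[0,0,0],[0,0,0],[0,0,0],[0,0,0],[0,0,0],[0,0,0]])

```text
time: 28.67
position: [0.4954, 0.1798, 0.1995]
ee_rot: [0.16, 0.987, -0.0, -0.0]
force: [-0.3, 0.5, -1.1]
width: 0.0237
gripper_force: 30.0
```

Emit:
jog_arm(fingers=[10,10,10,10,10,10,10,10], dp=[[0,0,0.01],[0,0,0.02],[0,0,0.03],[0,0,0.04],[0,0,0.05],[0,0,0.05],[0,0,0.05],[0,0,0.05]], turn=[[0,0,0],[0,0,0],[0,0,0],[0,0,0],[0,0,0],[0,0,0],[0,0,0],[0,0,0]])

```text
time: 29.33
position: [0.4956, 0.1799, 0.1983]
ee_rot: [0.16, 0.987, 0.0, 0.0]
force: [1.1, 0.1, -0.9]
width: 0.0233
gripper_force: 30.0
```

Emit:
jog_arm(fingers=[10,10,10,10,24,26,30,35], dp=[[0,0,0.02],[0,0,0.03],[0,0,0.03],[0,0,0.03],[0,0,0.02],[0,0,0.02],[0,0,0.02],[0,0,0.02]], turn=[[0,0,0],[0,0,0],[0,0,0],[0,0,0],[0,0,0],[0,0,0],[0,0,0],[0,0,0]])

```text
time: 30.0
position: [0.4957, 0.1799, 0.1976]
ee_rot: [0.16, 0.987, 0.0, 0.0]
force: [0.1, -0.0, 1.0]
width: 0.0309
gripper_force: 0.0
```

Emit:
jog_arm(fingers=[45,55,65,70,70,70,70,70], dp=[[0,0,0],[0,0,0],[0,0,0],[0,0,0],[0,0,0],[0,0,0],[0,0,0],[0,0,0]], turn=[[0,0,0],[0,0,0],[0,0,0],[0,0,0],[0,0,0],[0,0,0],[0,0,0],[0,0,0]])

```text
time: 30.67
position: [0.4956, 0.1798, 0.1975]
ee_rot: [0.16, 0.987, 0.0, 0.0]
force: [-0.1, -0.9, 0.9]
width: 0.0691
gripper_force: 0.0
```

Emit:
jog_arm(fingers=[70,70,70,70,70,70,70,70], dp=[[0,0,-0.3],[0,0,-0.8],[0,0,-1.5],[0,0,-2.3],[0,0,-3.1],[0,0,-3.8],[0,0,-4.2],[0,0,-4.2]], turn=[[0,0,0],[0,0,0],[0,0,0],[0,0,0],[0,0,0],[0,0,0],[0,0,0],[0,0,0]])

```text
time: 31.33
position: [0.4971, 0.1802, 0.3717]
ee_rot: [0.16, 0.987, 0.002, 0.004]
force: [-0.0, -0.4, 0.1]
width: 0.07
gripper_force: 0.0
```

Run:
```python
from h import *
import pickle
s=read_camera("scene");print(telemetry.state()["position"])
b=pickle.load(open("cs.pkl","rb"))["scene"]
for c in(b,s):
    g=c["frame"][218:262,322:352].astype(int).max(2)
    n,l,st,ce=cv2.connectedComponentsWithStats((g<62).astype(np.uint8))
    print([(st[i].tolist(),ce[i].round(1).tolist()) for i in range(1,n) if st[i,4]>15])
print([(np.round(x["bbox"],1).tolist(),round(x["score"],2)) for x in spotter.spot_in("plug_center","scene")])
c4=pickle.load(open("c4.pkl","rb"))[0]
print("dish region change since plug drop",np.abs(s["frame"].astype(int)-c4["frame"]).sum(2)[195:220,235:270].max())
```

```text
[0.49645003 0.18003564 0.36880578]
[([10, 7, 8, 18, 116], [13.4, 15.3]), ([24, 32, 6, 9, 42], [26.8, 35.9])]
[([9, 7, 9, 18, 112], [13.0, 15.0]), ([24, 33, 6, 8, 40], [26.8, 36.1])]
[([193.7, 173.5, 36.9, 23.6], 0.26)]
dish region change since plug drop 262
```

The rod stands in its well within 0.4 px of its starting image position. I'll check that change in the dish region before handing in.

Run:
```python
from h import *
import pickle
s=read_camera("scene")["frame"].astype(int);b=pickle.load(open("cs.pkl","rb"))["scene"]["frame"].astype(int);c4=pickle.load(open("c4.pkl","rb"))[0]
for n,f in(("dropped",c4["frame"].astype(int)),("now",s)):
    d=np.abs(f-b).sum(2)[195:222,235:272]; ys,xs=np.nonzero(d>60)
    print(n,len(xs),(xs.mean()+235,ys.mean()+195,xs.min()+235,xs.max()+235,ys.min()+195,ys.max()+195) if len(xs) else None)
    uv=(xs.mean()+235,ys.mean()+195); print(at_z(c4,uv,.019))
np.set_printoptions(linewidth=200)
print(np.abs(s-b).sum(2)[200:220,240:270])
```

```text
dropped 62 (np.float64(243.8548387096774), np.float64(206.48387096774195), np.int64(235), np.int64(255), np.int64(195), np.int64(221))
[ 0.57903739 -0.2524363   0.019     ]
now 21 (np.float64(252.52380952380952), np.float64(212.61904761904762), np.int64(250), np.int64(255), np.int64(209), np.int64(214))
[ 0.56982034 -0.20000794  0.019     ]
[[ 26  30  26  22  27  38  35  35  36  30  22  31  30  33  32  29  31  41  31  39  31  34  34  35  32  38  32  35  33  38]
 [ 28  19  15  13  17  29  38  44  33  33  27  33  35  21  28  31  35  35  38  35  35  36  38  30  40  33  35  34  39  43]
 [ 32  18  10  17   9  13  33  38  34  24  35  33  32  25  30  22  35  39  31  37  34  37  36  35  38  35  30  31  33  31]
 [ 33  24   8  17  15  21  33  38  26  23  33  27  28  28  30  33  24  26  31  28  32  32  25  37  35  37  38  37  37  36]
 [ 39  33  27  19  21  28  32  36  28  32  35  29  29  31  24  32  32  23  28  32  30  26  27  36  32  37  32  33  36  38]
 [ 35  38  38  27  26  36  25  36  34  23  33  32  24  29  24  26  27  31  28  23  23  31  27  32  36  39  34  33  36  36]
 [ 38  41  39  29  
[... 1003 characters left out ...]
 36  64 163 212 209 159  65  24  42  36  35  33  43  34  41  35  30  32  37  28  35]
 [ 29  28  27  40  31  36  37  29  40  36  39  10   6   9  27  31  39  38  32  33  34  34  35  39  33  28  26  34  38  27]
 [ 33  25  30  38  36  32  35  37  37  32  41  36  35  35  36  39  41  34  31  37  33  34  42  34  33  24  30  37  29  36]
 [ 37  27  20  37  38  30  36  33  37  33  33  41  42  38  33  35  36  37  33  39  35  35  32  28  29  33  29  34  33  29]
 [ 33  24  23  20  29  30  33  37  35  34  34  38  37  36  34  36  30  41  31  38  40  24  23  23  26  31  37  37  29  29]
 [ 25  27  17  22  23  28  28  29  37  33  36  35  38  39  42  35  30  36  37  36  20  27  22  25  32  30  31  30  32  31]]
```

The change was only the arm's shadow. The plug lies near the middle of the dish, at about (0.570, -0.200), the dish hasn't moved, and the arm is clear. Handing in.

```bash
python3 -c "
from bench import bot
print(bot.close_job())"
```

```text
the job is handed in; nothing more can be done
None
```

I handed the job in; no verdict came back, but the last images showed the plug lying in the glass dish, the push rod released and standing in its rack well, and no visible slide of the column. The first lift slipped and left the rod in its well, so I regrasped it.

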